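# Turn the doughnut tree to its refill tray

### The job

One arm of the turning doughnut tree is empty. Push the tree gently round by its arms with a fingertip until the empty arm points straight at the middle of the serving tray, ready for refilling, then take the hand away. Do not touch the doughnuts on the tree or shake any off, and leave the tray and the things around it where they are.

Things in the scene. Friction and masses are not known exactly. Their poses are not given: they have to be found in the camera images.
- tree_hub (a point): point on the upright turning axis of the doughnut tree, 160 mm above the table, where the lines of the five arms meet. The hub is a brass boss of 48 mm diameter with a finial that ends 200 mm above the table
- empty_tip (a point): centre of the 15 mm orange ball on the end of the tree's one EMPTY arm, 155 mm out from the axis and 187 mm above the table. The arm is a straight round steel rod of 9 mm diameter from the hub to this ball, rising 10 degrees outward: its centreline is at height 160 mm + 0.176 x (distance from the axis), so 180 mm at 115 mm out. The other four arms are alike, spaced 72 degrees, each with one doughnut. The neighbouring doughnuts reach 42 mm to either side of their own arms
- tree (a joint): turn of the tree (hub, arms and doughnuts) about its upright axis since the start, rad, positive anticlockwise seen from above; 0 at the start wherever the arms then point. No stops: it turns freely either way, with a friction of about 0.09 N m (roughly 1 N at 100 mm out); it does not run on when let go
- rack: foot and post of the tree, dark steel, fixed to the table: a disc of 180 mm diameter, 22 mm high, with a post of 22 mm diameter. Origin on the table on the turning axis; z up; its x axis points level from the axis to the middle of the tray
- tray: brown serving tray with fresh doughnuts, 220 x 300 mm, rim 18 mm high, loose. Origin under its middle, on the table, about 0.232 m from the tree's axis; its x axis (short side) points roughly away from the tree, within 0.2 rad
- ring_choc: ring doughnut hanging on an arm of the tree, chocolate icing; 84 mm over, 28 mm thick, 28 mm hole, about 55 g. Origin at its centre, which hangs 9 mm below the rod, about 100 mm out from the post; its x axis (the axis of the hole) points outward along its arm at the start. Its top stands to 0.212 m above the table. It hangs freely and rides round with the tree
- ring_pink: ring doughnut hanging on an arm of the tree, pink icing; 84 mm over, 28 mm thick, 28 mm hole, about 55 g. Origin at its centre, which hangs 9 mm below the rod, about 100 mm out from the post; its x axis (the axis of the hole) points outward along its arm at the start. Its top stands to 0.212 m above the table. It hangs freely and rides round with the tree
- ring_plain: ring doughnut hanging on an arm of the tree, plain, no icing; 84 mm over, 28 mm thick, 28 mm hole, about 55 g. Origin at its centre, which hangs 9 mm below the rod, about 100 mm out from the post; its x axis (the axis of the hole) points outward along its arm at the start. Its top stands to 0.212 m above the table. It hangs freely and rides round with the tree
- ring_white: ring doughnut hanging on an arm of the tree, white icing; 84 mm over, 28 mm thick, 28 mm hole, about 55 g. Origin at its centre, which hangs 9 mm below the rod, about 100 mm out from the post; its x axis (the axis of the hole) points outward along its arm at the start. Its top stands to 0.212 m above the table. It hangs freely and rides round with the tree
- fresh_a: plain ring doughnut lying on the tray, 84 mm over, 28 mm high, origin at its centre
- fresh_b: chocolate ring doughnut lying on the tray, 84 mm over, 28 mm high, origin at its centre
- jar: bystander: amber jar with red cap, 66 mm diameter, 95 mm high; origin under its middle
- card: bystander: white price card standing in a dark wooden foot 45 x 70 mm, 98 mm high in all; origin under its middle
- tongs: bystander: orange serving tongs lying flat, 240 mm long along x, 24 mm high; origin under the middle, on the table
Not all that is in view belongs to the job. What is shaped like the ring_choc but blue or red is not meant.

How it is judged:
At the end, for the whole second after the job is handed in: The empty arm's end is within 22 mm (8 degrees) either side of the line from the tree's axis to the middle of the tray, on the tray's side; the tree is at rest, its four doughnuts still on their arms; tray, fresh doughnuts, jar, card and tongs within 15 mm of where they were (x of empty_tip in the frame of rack above 0.1 m and y of empty_tip in the frame of rack between -0.022 and 0.022 m and velocity of joint tree between -0.05 and 0.05 rad/s and height (world z) of ring_choc between 0.145 and 0.195 m and horizontal distance between each of ring_choc, ring_pink, ring_plain, ring_white and tree_hub below 0.15 m and height (world z) of ring_pink between 0.145 and 0.195 m and height (world z) of ring_plain between 0.145 and 0.195 m and height (world z) of ring_white between 0.145 and 0.195 m and distance of each of tray, fresh_a, fresh_b, jar, card, tongs from where it was at the start of the episode below 0.015 m); the robot touches nothing.
It fails at once if a doughnut on the tree is touched by the hand (contact force between any of the fingers, the arm and ring_choc above 0.4 N or contact force between any of the fingers, the arm and ring_pink above 0.4 N or contact force between any of the fingers, the arm and ring_plain above 0.4 N or contact force between any of the fingers, the arm and ring_white above 0.4 N).
It fails at once if a doughnut comes off its arm, or is lifted (height (world z) of any of ring_choc, ring_pink, ring_plain, ring_white below 0.14 m or height (world z) of any of ring_choc, ring_pink, ring_plain, ring_white above 0.2 m).
It fails at once if the tree is spun faster than 2.5 rad/s or pushed harder than 15 N (velocity of joint tree above 2.5 rad/s or velocity of joint tree below -2.5 rad/s or contact force between the fingers and tree above 15 N).
It fails at once if the tree is pushed with the gripper's body or the arm instead of the fingers (contact force between the arm and tree above 1 N).
It fails at once if the tray, its fresh doughnuts, the jar, the price card or the tongs are shifted by more than 15 mm (distance of any of tray, fresh_a, fresh_b, jar, card, tongs from where it was at the start of the episode above 0.015 m).
It also fails if it takes over 56 s, if anything falls off the work surface, if the arm or the gripper's body presses on something with over 40 N, if the wrist force passes 120 N, or if a joint passes its speed limit or range.

### The arm

A 7-joint arm with a two-finger parallel gripper is mounted at the origin on the work surface. World frame = base frame: x ahead of the robot, y to its left, z up, the work surface at z = 0. Lengths are in m, angles in rad, forces in N, time in s.
With the tool pointing down it reaches from about 0.425 to 0.925 m from the base axis. Payload 6.8 kg.
Tool frame: the origin (TCP) lies at the very end of the fingers, on their centre line; the grasp point (between the pads) lies bot.grip_point_offset behind it (bot.grip_point_offset is the distance from the TCP to the grasp point, in m); z points along the fingers, y is the line along which they close (so a half turn about z gives the same grasp; the last joint's range is limited). The gripper opens to 85 mm and grips with 20 to 120 N. Pads are 22 mm wide; open, the fingers measure 114 mm over their backs; the gripper's body (76 mm by 85 mm) begins 54 mm behind the grasp point. The pads swing forward as they close: fully open they stand 13 mm farther back than shut.
Start: joints at [-1.33, 0.477, 0.022, 1.555, -0.011, 1.109, -0.083], TCP at [0.231, 0.634, 0.231] pointing down, gripper open.
Joint ranges: [-2.96, 2.96], [-0.34, 2.1], [-1.41, 1.46], [0.24, 2.44], [-1.37, 4.51], [0.17, 1.92], [-2.96, 2.96]. Speed limits (rad/s): [2.39, 2.39, 3.14, 3.14, 3.14, 3.14, 3.14].

### API

Orientations are given as a unit quaternion [w, x, y, z].
In Python, from station import bot, imaging gives the robot as it stands. The module is installed in compiled form; this text tells all that it offers.
- The arm moves only by the tool carry_out, never from a script. Its argument "targets" is one flat list of numbers, 5 for each row, row after row: the closure in counts, from 0 (fully open) to 255 (shut), then the shift along the world's x, y, z in mm, then the turn about the world's z in degrees. A call has 1 to 20 rows; each row shifts and turns the commanded pose from where the row before left it; what a row does not reach is not made up. A row lasts 1/10 s, in which the tool goes at most 50 mm and 8.59 degrees, less where a joint would pass 70% of its speed; a pose out of reach is approached as far as the arm can. A call is refused whole if a number of a shift passes 50 or a number of a turn 8.59, either way. A call with a gripper value outside its range is refused whole. The fingers move at their own pace and stop on an object; "newtons" is the grip in N (left out, the last holds). Time passes only in rows, so rows that do not move let the fingers close. It gives the time, the measured TCP pose, the force, the opening and the grip force at its end, in the units of the state.
- bot.get_obs(): the state, without advancing time (a new reading comes with each control period).
- imaging.read_camera(name): name is "scene" or "top" or "wrist"; returns a dict with "frame" (384x512x3 uint8, red, green, blue), "fov_y" (degrees; the focal length in pixels is half the picture's height over the tangent of half this angle, whatever the lens; pixels are square), "cx", "cy" (the principal point, pixels), "pose" (4x4, takes a point from camera to world coordinates); the wrist camera has in their place "tool_from_camera" (4x4, takes a point from camera to tool coordinates, whose origin is the TCP and whose axes are the flange's). Camera axes: x right, y up, looking along -z (the intrinsics and any distortion apply to the point x, -y, -z); pixel columns grow to the right and rows downward; lengths in m; the calibration is good to about 2 mm. A picture is of the moment at which its call begins: read the wrist's pose just before it. There is no depth.
- bot.hand_in(): hands the job in; it is judged then, once.
The state is a dict: "t": time; "q": joint angles; "joint_vel": joint speeds; "joint_torque": joint torques, N m; "eef_pos": TCP position; "tool_rot": TCP orientation; "contact_force": force on the tool from outside, world axes, zero at the start; "torque": the same for the moment, N m; "gripper_width": opening from 0.0 (shut) to 1.0 (fully open); "grasp_force": force on a finger pad.
Only numpy, scipy, OpenCV 4.12 (cv2) and the standard library are available. Lean on these libraries where they do the work, as an engineer would, in place of code of your own. Each camera call takes 0.05 s, during which the arm holds its last target. There are 200 camera calls.

## Working session

There is one attempt and no reset: what is moved stays moved. The work goes in short steps, Python scripts to look and compute and a tool call to move; the robot and the scene stay as the last step left them, time stands still between calls to the robot, and variables do not carry over. Pictures are saved under pics/ and viewed, at most 10 in all, crops included, and the job is handed in when it is done.

Besides the shell and the picture viewer there is one more tool, called after "Request:" as name(argument=value, ...) on one line, values as JSON. carry_out: Moves the arm, as the interface text tells. Its arguments: {"type":"object","properties":{"targets":{"type":"array","items":{"type":"number"}},"newtons":{"type":"number"}},"required":["targets"]}

```bash
mkdir -p pics; cat > h.py <<'E'
import numpy as np, cv2
from station import bot, imaging
def K(c):
    f=c["frame"].shape[0]/2/np.tan(np.radians(c["fov_y"])/2); return f
def ray(c,u,v):
    f=K(c); d=np.array([(u-c["cx"])/f,-(v-c["cy"])/f,-1.]); P=np.array(c["pose"]); return P[:3,3],P[:3,:3]@d
def onz(c,u,v,z):
    o,d=ray(c,u,v); return o+d*(z-o[2])/d[2]
def proj(c,p):
    P=np.array(c["pose"]); q=P[:3,:3].T@(np.array(p)-P[:3,3]); f=K(c); return c["cx"]+f*q[0]/-q[2], c["cy"]-f*q[1]/-q[2]
def save(n,im,s=1):
    cv2.imwrite("pics/"+n,cv2.cvtColor(cv2.resize(im,None,fx=s,fy=s,interpolation=cv2.INTER_CUBIC),cv2.COLOR_RGB2BGR))
E
python3 - <<'E'
from h import *
for n in("top","scene"):
    c=imaging.read_camera(n); save(n+"0.png",c["frame"],1.5); print(n,[k for k in c],c["fov_y"],c["cx"],c["cy"],np.round(c["pose"],3).tolist(),{k:v for k,v in c.items() if k not in("frame","pose")})
print(bot.get_obs())
E
```

```text
top ['frame', 'fov_y', 'cx', 'cy', 'pose'] 50.38173929419428 256.4865864625968 194.78458523607733 [[-0.003, 0.997, -0.072, 0.474], [-1.0, -0.001, 0.018, 0.048], [0.018, 0.072, 0.997, 1.099], [0.0, 0.0, 0.0, 1.0]] {'fov_y': 50.38173929419428, 'cx': 256.4865864625968, 'cy': 194.78458523607733}
scene ['frame', 'fov_y', 'cx', 'cy', 'pose'] 50.298162964665494 247.06194992496205 191.6955296924334 [[0.722, -0.429, 0.543, 1.048], [0.691, 0.422, -0.587, -0.476], [0.023, 0.799, 0.601, 0.676], [0.0, 0.0, 0.0, 1.0]] {'fov_y': 50.298162964665494, 'cx': 247.06194992496205, 'cy': 191.6955296924334}
{'t': 0.1, 'q': array([-1.33010756,  0.47766991,  0.02237654,  1.55636785, -0.01149983,
        1.10931695, -0.08313935]), 'joint_vel': array([-1.79829443e-03, -1.17326038e-03,  1.89693165e-03, -2.80313559e-03,
        1.92111588e-05,  3.40630619e-04, -5.79176875e-04]), 'joint_torque': array([ 4.81097100e-03, -5.97766542e+01,  1.61419831e+00, -2.81951362e+01,
        1.28915504e-02,  4.99232745e-03,  6.34761449e-06]), 'eef_pos': array([0.23053278, 0.63383267, 0.23044903]), 'tool_rot': array([-7.56372299e-05,  1.73536059e-01,  9.84827177e-01, -8.13208096e-04]), 'contact_force': array([ 0.78241012, -0.27764722, -0.1433485 ]), 'torque': array([-0.03176466, -0.01470063, -0.01153971]), 'grasp_force': 0.0, 'gripper_width': 1.0004322025786418}
```

View pics/top0.png

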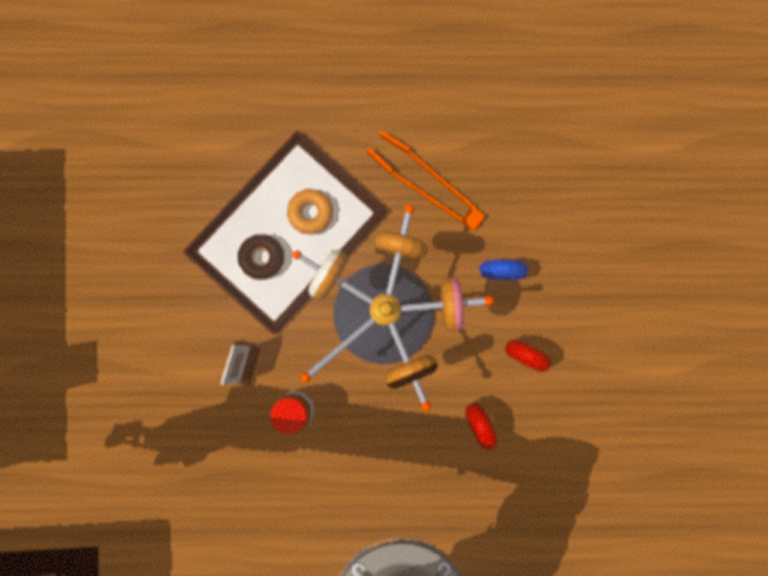

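View pics/scene0.png

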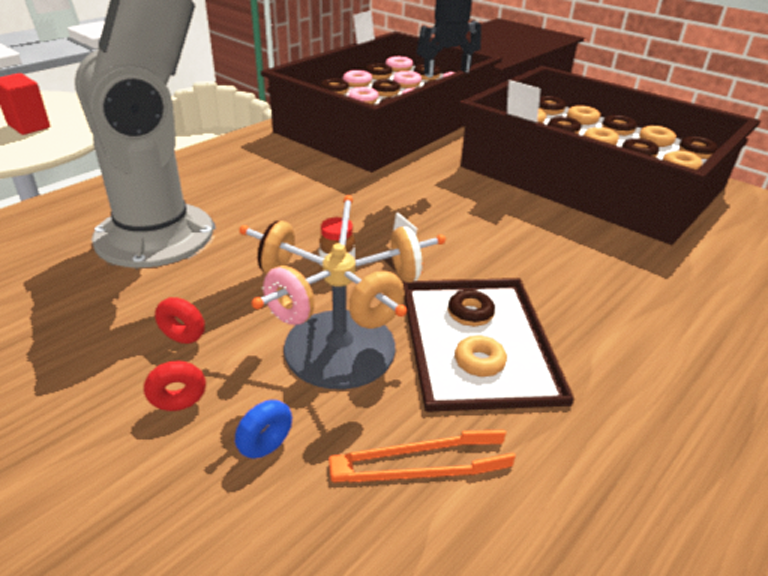

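The empty arm's orange ball is at about (305,378) in the 1.5x top view, pointing lower left. The hub is at (385,309), and the tray runs from (298,132) to (275,332). The four doughnut arms end at (297,255) white, (409,209) plain, (490,300) pink and (426,407) choc. The red and blue rings on the right are decoys. The tree must turn clockwise by about 80°.

```bash
cat > meas.py <<'E'
from h import *
import sys
def blobs(c,z):
    hsv=cv2.cvtColor(c["frame"],cv2.COLOR_RGB2HSV)
    m=cv2.inRange(hsv,(5,215,190),(14,255,255)); n,_,st,ce=cv2.connectedComponentsWithStats(m)
    return [(np.round(onz(c,*ce[i],z)[:2],4),st[i][4],np.round(ce[i]*1.5)) for i in range(1,n) if 8<st[i][4]<90]
def tray(c):
    hsv=cv2.cvtColor(c["frame"],cv2.COLOR_RGB2HSV)
    m=((hsv[...,1]<60)&(hsv[...,2]>150)).astype(np.uint8)
    cs,_=cv2.findContours(m,cv2.RETR_EXTERNAL,cv2.CHAIN_APPROX_NONE); k=max([q for q in cs if 60<q[:,0,0].mean()<260],key=cv2.contourArea)
    r=cv2.minAreaRect(k); return r,onz(c,*r[0],0.004)
if __name__=="__main__":
    c=imaging.read_camera("top"); 
    for b in blobs(c,.187): print(b)
    r,t=tray(c); print("tray",r,t)
    print("4 tray corners(outer rim px/1.5)",[np.round(onz(c,u/1.5,v/1.5,.018)[:2],3) for u,v in((298,132),(390,211),(275,332),(186,250))])
    print("hub", onz(c,385/1.5,309/1.5,.2), bot.grip_point_offset)
    print("choc,white", onz(c,411/1.5,371/1.5,.18),onz(c,325/1.5,276/1.5,.18))
    s=imaging.read_camera("scene")
    for b in blobs(s,.187): print("scene",b)
    o=proj(c,onz(c,305/1.5,378/1.5,.187)); x,y=map(int,o); save("crop0.png",c["frame"][y-110:y+50,x-60:x+140],4)
E
python3 meas.py
```

```text
(array([0.742 , 0.0405]), np.int32(65), array([378., 159.]))
(array([ 0.6677, -0.0041]), np.int32(22), array([408., 207.]))
(array([ 0.527 , -0.1232]), np.int32(20), array([488., 300.]))
(array([0.4139, 0.1515]), np.int32(27), array([304., 377.]))
(array([ 0.3701, -0.0273]), np.int32(22), array([425., 407.]))
tray ((192.28509521484375, 156.48641967773438), (76.41563415527344, 98.68109893798828), 42.273685455322266) [0.65660152 0.20130867 0.004     ]
4 tray corners(outer rim px/1.5) [array([0.841, 0.184]), array([0.697, 0.019]), array([0.482, 0.221]), array([0.627, 0.38 ])]
hub [0.513765   0.03137545 0.2       ] 0.0187
choc,white [ 0.42201055 -0.00755507  0.18      ] [0.56452003 0.12120455 0.18      ]
```

View pics/crop0.png

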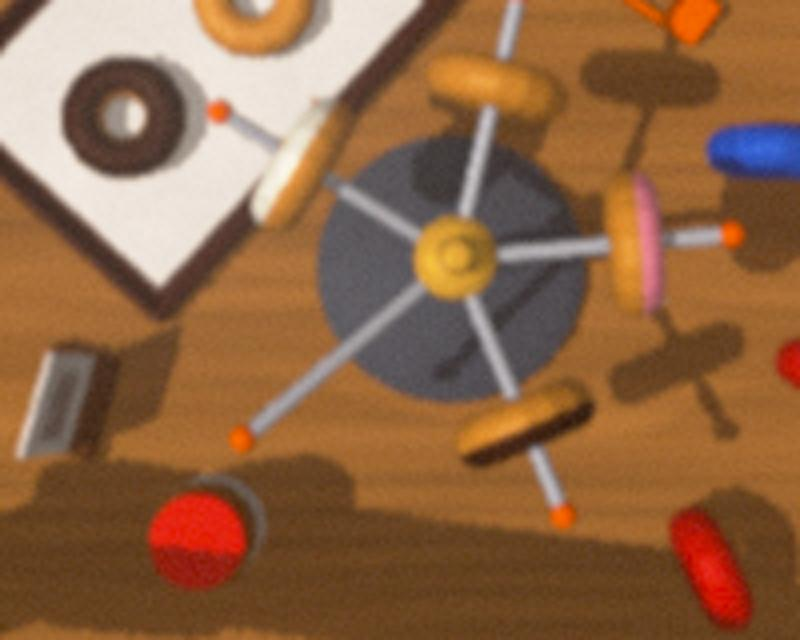

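The enlarged crop confirms the bare rod, with its ball at crop (240,438), as the only arm without a doughnut. The hub is at about (0.515, 0.031), the empty arm at 130° and the tray direction at about 49.5°, so the tree needs a turn of −80°. First I'll move the shut fingers above the far side of that rod.

Request:
carry_out(targets=[255,11,-31,2,3.5,255,11,-31,2,3.5,255,11,-31,2,3.5,255,11,-31,2,3.5,255,11,-31,2,3.5,255,11,-31,2,3.5,255,11,-31,2,3.5,255,11,-31,2,3.5,255,11,-31,2,3.5,255,11,-31,2,3.5,255,11,-31,0,3.5,255,11,-31,0,3.5,255,11,-31,0,3.5,255,11,-31,0,3.5,255,11,-31,0,3.5,255,11,-31,0,3.5,255,11,-31,0,3.5,255,0,0,0,0,255,0,0,0,0], newtons=20)

```text
t: 2.1
eef_pos: [0.4177, 0.107, 0.2513]
tool_rot: [-0.0, -0.337, 0.942, 0.0]
contact_force: [-0.2, 0.2, -1.1]
gripper_width: -0.003
grasp_force: 0.0
```

```bash
python3 - <<'E'
from h import *
s=imaging.read_camera("scene"); u,v=proj(s,[.418,.107,.2]); x,y=int(u),int(v); print(u,v)
a=s["frame"][max(0,y-60):y+60,x-80:x+80]; w=imaging.read_camera("wrist")["frame"]
save("a1.png",np.hstack([cv2.resize(a,(400,300)),cv2.resize(w,(400,300))]))
E
```

```text
220.49102860907524 134.47873232459355
```

View pics/a1.png

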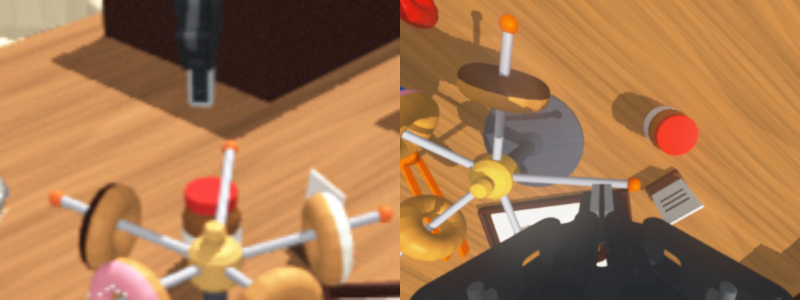

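```bash
python3 - <<'E'
from h import *
from scipy.spatial.transform import Rotation as R
o=bot.get_obs(); w=imaging.read_camera("wrist"); q=o["tool_rot"]
T=np.eye(4);T[:3,:3]=R.from_quat([q[1],q[2],q[3],q[0]]).as_matrix();T[:3,3]=o["eef_pos"]
w["pose"]=T@np.array(w["tool_from_camera"])
print(np.round(w["pose"],3).tolist())
for n,u,v,z in(("tip",634,184,.187),("hubfinial",483,187,.2),("choctip",508,23,.187)):
    print(n,onz(w,(u-400)*1.28,v*1.28,z))
E
```

```text
[[-0.637, -0.734, -0.237, 0.358], [0.771, -0.607, -0.193, 0.058], [-0.002, -0.306, 0.952, 0.393], [0.0, 0.0, 0.0, 1.0]]
tip [0.41417581 0.14737017 0.187     ]
hubfinial [0.50641673 0.03096702 0.2       ]
choctip [ 0.37174903 -0.03147406  0.187     ]
```

The wrist view agrees with the top view to within about 5 mm: the ball is at (634,184) and the hub at (490,178). I'll descend beside the rod.

Request:
carry_out(targets=[255,0,-2,-15,0,255,0,0,-15,0,255,0,0,-15,0,255,0,0,-14,0,255,0,0,-14,0,255,0,0,-13,0,255,0,0,0,0])

```text
t: 2.95
eef_pos: [0.4163, 0.106, 0.1639]
tool_rot: [-0.002, -0.339, 0.941, -0.0]
contact_force: [-0.4, -0.2, -0.1]
gripper_width: 0.001
grasp_force: 0.0
```

```bash
python3 - <<'E'
import numpy as np
H=np.array([515,31]);R=124;p=np.array([416.3,106]);c=p
for k in range(1,20):
    a=np.radians(142.8-4*k); g=H+R*np.array([np.cos(a),np.sin(a)]); d=np.round(g-c); c=c+d; print(int(d[0]),int(d[1]),end="; ")
print(c)
E
```

```text
5 7; 6 6; 7 6; 6 5; 8 5; 7 5; 8 4; 8 3; 8 3; 8 2; 9 2; 8 1; 9 0; 9 0; 8 -1; 9 -1; 8 -2; 8 -3; 9 -3; [564.3 145. ]
```

Request:
carry_out(targets=[255,5,7,0,-4,255,6,6,0,-4,255,7,6,0,-4,255,6,5,0,-4,255,8,5,0,-4,255,7,5,0,-4,255,8,4,0,-4,255,8,3,0,-4,255,0,0,0,0])

```text
t: 3.85
eef_pos: [0.4736, 0.1477, 0.166]
tool_rot: [0.001, -0.066, 0.998, 0.0]
contact_force: [0.5, 0.5, 0.6]
gripper_width: -0.005
grasp_force: 0.0
```

```bash
python3 meas.py | grep -v corners | head -8; python3 - <<'E'
from h import *
c=imaging.read_camera("top"); save("b1.png",c["frame"][90:290,100:360],2)
E
```

```text
(array([0.7719, 0.0179]), np.int32(62), array([393., 140.]))
(array([0.742 , 0.0405]), np.int32(65), array([378., 159.]))
(array([0.6515, 0.1088]), np.int32(13), array([333., 218.]))
(array([ 0.6301, -0.0741]), np.int32(20), array([455., 232.]))
(array([0.36  , 0.0514]), np.int32(24), array([372., 414.]))
tray ((193.1912841796875, 157.42930603027344), (77.8324966430664, 99.39944458007812), 43.15238952636719) [0.65403256 0.19884598 0.004     ]
hub [0.513765   0.03137545 0.2       ] 0.0187
choc,white [ 0.42201055 -0.00755507  0.18      ] [0.56452003 0.12120455 0.18      ]
```

View pics/b1.png

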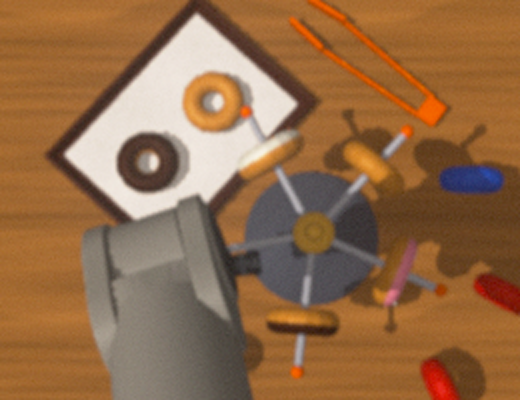

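The tree has turned −29.5° with its doughnuts still hanging (plain tip at (407,132), choc tip at (297,371)). The contact offset is about 9°, and I'll continue the arc.

Request:
carry_out(targets=[255,8,3,0,-4,255,8,2,0,-4,255,9,2,0,-4,255,8,1,0,-4,255,9,0,0,-4,255,9,0,0,-4,255,8,-1,0,-4,255,9,-1,0,-4,255,8,-2,0,-4,255,8,-3,0,-4,255,9,-3,0,-4,255,0,0,0,0])

```text
t: 5.2
eef_pos: [0.5661, 0.1439, 0.1654]
tool_rot: [0.0, 0.313, 0.95, -0.0]
contact_force: [-0.2, 0.3, -0.1]
gripper_width: 0.003
grasp_force: 0.0
```

```bash
cat > ang.py <<'E'
from h import *; from meas import blobs
c=imaging.read_camera("top"); H=np.array([.515,.031])
for p,n,px in blobs(c,.187):
    d=p-H; r=np.hypot(*d)
    if r<.175: print(p,round(r,3),"angle",np.round(np.degrees(np.arctan2(d[1],d[0])),1))
e=bot.get_obs()["eef_pos"]; print(e,np.degrees(np.arctan2(e[1]-H[1],e[0]-H[0])))
E
python3 ang.py
```

```text
[ 0.6673 -0.0057] 0.157 angle -13.5
[ 0.3691 -0.0256] 0.156 angle -158.8
[0.56554241 0.14416852 0.16533423] 65.93389449144128
```

Empty arm at about 58°, target 49.5°.

Request:
carry_out(targets=[255,4,-2,0,-2,255,4,-2,0,-2,255,4,-2,0,-2,255,4,-2,0,-2,255,0,0,0,0,255,0,0,0,0])

```text
t: 5.85
eef_pos: [0.582, 0.1362, 0.1653]
tool_rot: [0.0, 0.379, 0.926, 0.0]
contact_force: [0.1, 0.3, -0.0]
gripper_width: 0.003
grasp_force: 0.0
```

```bash
python3 ang.py
```

```text
[ 0.363  -0.0059] 0.156 angle -166.4
[0.58181372 0.13639133 0.16533115] 57.62700116579762
```

Request:
carry_out(targets=[255,-4,3,0,0,255,-6,5,0,0,255,-6,5,0,0,255,0,0,10,0,255,0,0,20,0,255,0,0,25,0,255,0,0,30,0,255,0,0,30,0,255,-10,20,0,0,255,-10,35,0,0,255,-10,35,0,0,255,-10,35,0,0,255,-10,35,0,0,255,-10,35,0,0,255,-10,35,0,0,255,-10,35,0,0,255,-10,35,0,0,255,0,0,0,0,255,0,0,0,0])

```text
t: 7.8
eef_pos: [0.4751, 0.4503, 0.2807]
tool_rot: [0.0, 0.377, 0.926, -0.0]
contact_force: [0.7, -0.7, -0.1]
gripper_width: -0.003
grasp_force: 0.0
```

```bash
python3 ang.py; python3 - <<'E'
from h import *; from meas import tray
c=imaging.read_camera("top"); save("c1.png",c["frame"],1.5); print(tray(c))
E
```

```text
[ 0.6609 -0.0255] 0.156 angle -21.2
[ 0.5039 -0.1229] 0.154 angle -94.1
[0.4322 0.1647] 0.157 angle 121.8
[0.47596956 0.44880452 0.28078292] 95.33696469269867
(((190.04782104492188, 154.48231506347656), (69.21484375, 99.4906234741211), 43.15238952636719), array([0.66206362, 0.20738343, 0.004     ]))
```

View pics/c1.png

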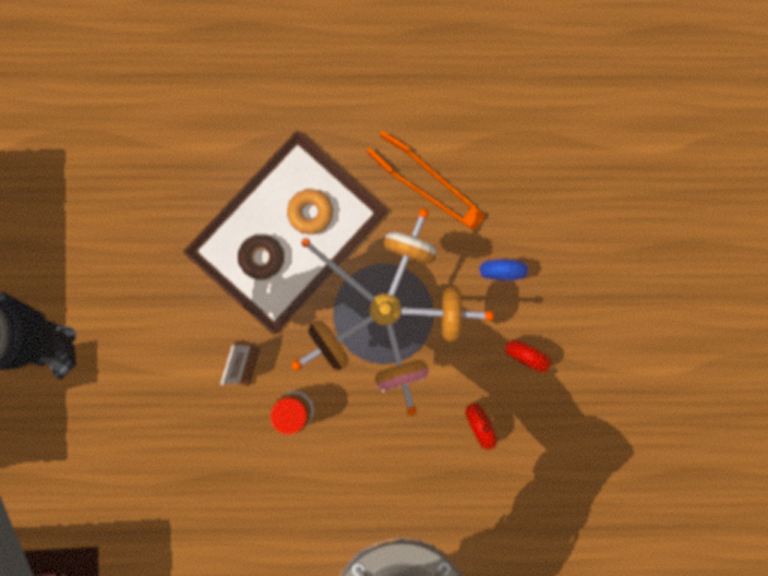

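The bare arm's ball at (306,242) now points at about 50° towards the tray's middle. The tray, doughnuts and bystanders are where they were, and the hand is clear.

```bash
python3 -c "
from station import bot
print(bot.hand_in())"
```

```text
the job is handed in; nothing more can be done
None
```

I turned the tree about 80° clockwise so the empty arm points at the middle of the tray (about 50° against a measured target of 49.5°), took the hand away and handed the job in. The last picture showed all four doughnuts still on their arms and nothing else moved; the hand-in gave no verdict.

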